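Send the plain coupling down the rocker chute

ROBOT

A 7-joint arm with a two-finger parallel gripper is mounted at the origin on a cart in front of the work surface, level with it; the furniture and walls round the work are solid. World frame = base frame: x ahead of the robot, y to its left, z up, the work surface at z = 0. Lengths are in m, angles in rad, forces in N, time in s.
With the tool pointing down it reaches from about 0.425 to 0.875 m from the base axis. Payload 8.4 kg.
Tool frame: the origin (TCP) lies between the finger pads; the fingertips stand 17 mm ahead of it and the grasp point (between the pads) lies 2 mm behind it; z points along the fingers, y is the line along which they close (so a half turn about z gives the same grasp; the last joint's range is limited). The gripper opens to 87 mm and grips with 3 to 60 N. Pads are 19 mm wide; open, the fingers measure 117 mm over their backs; the gripper's body (75 mm by 190 mm) begins 51 mm behind the grasp point.
Start: joints at [1.203, 0.333, 0.04, 1.465, -0.013, 1.343, -0.059], TCP at [0.173, -0.627, 0.24] pointing down, gripper open.
Joint ranges: [-2.58, 2.58], [-0.38, 2.09], [-1.3, 1.39], [0.25, 2.4], [-1.5, 4.64], [0.08, 2.09], [-2.65, 2.65]. Speed limits (rad/s): [2.22, 2.22, 2.79, 2.79, 3.14, 3.14, 3.14].

INTERFACE

Orientations are given as a unit quaternion [x, y, z, w].
In Python, from workcell import robot gives the robot as it stands. The module is installed in compiled form; this text tells all that it offers.
- The arm moves only by the tool carry_out, never from a script. Its argument "motion" is a list of rows, each an object of numbers: "dx", "dy", "dz": the shift along the tool's x, y, z normalised to -1 to 1, where 1 is 5 cm; "rx", "ry", "rz": the turn, a rotation vector about the tool's x, y, z normalised to -1 to 1, where 1 is 0.15 rad; "gripper": the opening, from 0 (shut) to 1 (fully open). In form: [{"dx": .., "dy": .., "dz": .., "rx": .., "ry": .., "rz": .., "gripper": ..}, ...]. A call has 1 to 8 rows; each row shifts and turns the commanded pose from where the row before left it, along the tool's axes as they then stand; what a row does not reach is not made up. A row lasts 1/8 s, in which the tool goes at most 62.5 mm and 10.7 degrees, less where a joint would pass 70% of its speed; a pose out of reach is approached as far as the arm can. A call with a number of a shift or a turn outside -1 to 1 is refused whole. A call with a gripper value outside its range is refused whole. The fingers move at their own pace and stop on an object; "newtons" is the grip in N (left out, the last holds). Time passes only in rows, so rows that do not move let the fingers close. It gives the time, the measured TCP pose, the force, the opening and the grip force at its end, in the units of the state.
- robot.state(): the state, without advancing time (a new reading comes with each control period).
- robot.capture(name): name is "scene" or "side" or "wrist"; returns a dict with "image" (480x640x3 uint8, red, green, blue), "vfov" (degrees; the focal length in pixels is half the picture's height over the tangent of half this angle, whatever the lens; pixels are square), "cx", "cy" (the principal point, pixels), "dist_coeffs" ([k1, k2, p1, p2, k3] as OpenCV has them; the pictures are not rectified), "rvec" (rotation vector, rad) and "tvec" (3), from world to camera coordinates, as OpenCV has them; the wrist camera has in their place "hand_eye" (4x4, takes a point from camera to tool coordinates, whose origin is the TCP and whose axes are the flange's). Camera axes: x right, y down, z forward; pixel columns grow to the right and rows downward; lengths in m; the calibration is good to about 2 mm. A picture is of the moment at which its call begins: read the wrist's pose just before it. There is no depth.
- robot.hand_in(): hands the job in; it is judged then, once.
The state is a dict: "time": time; "qpos": joint angles; "qd": joint speeds; "joint_efforts": joint torques, N m; "tool_pos": TCP position; "eef_rot": TCP orientation; "wrist_force": force on the tool from outside, world axes, zero at the start; "ft_torque": the same for the moment, N m; "finger_gap": finger opening in m; "gripper_force": force on a finger pad.
Only numpy, scipy, OpenCV 4.12 (cv2) and the standard library are available. Lean on these libraries where they do the work, as an engineer would, in place of code of your own. Each camera call takes 0.05 s, during which the arm holds its last target. There are 200 camera calls.

TASK

Pick out the short plain steel coupling and set it upright on the part of the pivoting tray nearest the wooden parts box, lowering it right down to the tray before you let go. Its weight should then tip the tray and send it sliding into the box, after which the empty tray swings back level. Leave the flanged coupling, the nut and the pipe standing where they are.

Things in the scene. Friction and masses are not known exactly. Their poses are not given: they have to be found in the camera images.
- plain_coupling: The part to send: a plain dark grey steel sleeve, 36 mm diameter and 42 mm tall with a hole through it, no flange, standing on the bench, about 0.14 kg. Origin at the centre of its underside, z up along its axis.
- load_spot (a point): Where to set the part: on the floor of the polished steel rocker tray, 60 mm from its pivot. x points along the tray to the box, y along the pivot, z up. Level at rest, 120 mm over the bench; floor 92 mm wide between 5 mm lips, ending 50 mm past the spot. The part, set within 20 mm of the spot, tips it 0.5 rad and slides off. Fingers opened along y leave it free. Cheeks stand 5 mm over the floor.
- box_floor (a point): Centre of the inner floor of the open wooden parts box fixed at the end of the same stand, 20 mm above the bench, 167 mm from the pivot towards x. The box is 155 mm (x) by 120 mm (y) inside; its walls rise 42 mm over this floor, the far wall 92 mm. x points away from the tray, z up.
- flanged_coupling: Bystander: a coupling with a wide flange at its foot, 50 mm diameter, 30 mm tall. Origin at the centre of its underside.
- nut: Bystander: a big brass-coloured hexagon nut, 36 mm across flats, 18 mm tall, lying flat. Origin at the centre of its underside.
- pipe: Bystander: a black pipe offcut stood on end, 37 mm diameter, 95 mm tall. Origin at the centre of its underside.
Things that resemble listed ones, but are neither listed nor needed, are in the scene too. Several things have the shape of the plain_coupling; the one meant has the colours described above.

How it is judged:
On the way, in this order (a step that is already met when the one before it is completed fails the run):
1. the coupling, still in the gripper, is upright over the tray on the box side of its pivot, its underside no more than 20 mm over the tray floor (z of plain_coupling in the frame of load_spot between -0.01 and 0.02 m and x of plain_coupling in the frame of load_spot between -0.06 and 0.05 m and y of plain_coupling in the frame of load_spot between -0.05 and 0.05 m and angle between plain_coupling's own z axis and vertical below 0.5 rad and contact force between the fingers and plain_coupling above 0.5 N), for 0.05 s.
2. let go, the coupling is on the tray and has tipped it towards the box (angle between load_spot's own z axis and vertical above 0.2 rad and x of plain_coupling in the frame of load_spot below 0.06 m and z of plain_coupling in the frame of load_spot between -0.01 and 0.045 m and contact force between the fingers and plain_coupling below 0.5 N and contact force between the fingers and stand below 0.5 N), for 0.03 s.
At the end, for the whole second after the job is handed in: the plain coupling lies at rest (under 50 mm/s), in any attitude, inside the parts box, and the empty tray is back level within 0.1 rad (x of plain_coupling in the frame of box_floor between -0.08 and 0.08 m and y of plain_coupling in the frame of box_floor between -0.062 and 0.062 m and z of plain_coupling in the frame of box_floor below 0.06 m and linear speed of plain_coupling below 0.05 m/s and angle between load_spot's own z axis and vertical below 0.1 rad); the robot touches nothing.
It fails at once if the flanged coupling is moved more than 30 mm (distance of flanged_coupling from where it was at the start of the episode above 0.03 m).
It fails at once if the nut is moved more than 30 mm (distance of nut from where it was at the start of the episode above 0.03 m).
It fails at once if the pipe is moved more than 30 mm or knocked over (distance of pipe from where it was at the start of the episode above 0.03 m or angle between pipe's own z axis and vertical above 0.5 rad).
It also fails if it takes over 40 s, if anything falls off the work surface, if the arm or the gripper's body presses on something with over 40 N, if the wrist force passes 120 N, or if a joint passes its speed limit or range.

## Working session

There is one attempt and no reset: what is moved stays moved. The work goes in short steps, Python scripts to look and compute and a tool call to move; the robot and the scene stay as the last step left them, time stands still between calls to the robot, and variables do not carry over. Pictures are saved under pics/ and viewed, at most 10 in all, crops included, and the job is handed in when it is done.

Besides the shell and the picture viewer there is one more tool, called after ">>>" as name(argument=value, ...), one argument or row to a line, values as JSON. carry_out: Moves the arm, as the interface text tells. Its arguments: {"type":"object","properties":{"motion":{"type":"array"},"newtons":{"type":"number"}},"required":["motion"]}

```bash
mkdir -p pics; cat > h.py <<'E'
import numpy as np, cv2, pickle
from scipy.spatial.transform import Rotation as R
from workcell import robot
def cap(n,fn):
    s=robot.state(); c=robot.capture(n); c['s']=s
    cv2.imwrite(f'pics/{fn}.png',c['image'][:,:,::-1]); pickle.dump(c,open(f'pics/{fn}.pkl','wb')); return c
def load(fn): return pickle.load(open(f'pics/{fn}.pkl','rb'))
def K(c):
    f=240/np.tan(np.radians(c['vfov'])/2); return np.array([[f,0,c['cx']],[0,f,c['cy']],[0,0,1]])
def ext(c):
    if 'rvec' in c: return cv2.Rodrigues(np.array(c['rvec'],float))[0],np.array(c['tvec'],float).ravel()
    T=np.eye(4);T[:3,:3]=R.from_quat(c['s']['eef_rot']).as_matrix();T[:3,3]=c['s']['tool_pos']
    T=np.linalg.inv(T@np.array(c['hand_eye'])); return T[:3,:3],T[:3,3]
def ray(c,px):
    u=cv2.undistortPoints(np.array([[px]],float),K(c),np.array(c['dist_coeffs'],float))[0,0]
    r,t=ext(c); return -r.T@t, r.T@np.array([u[0],u[1],1])
def at(c,px,z):
    o,d=ray(c,px); return o+d*(z-o[2])/d[2]
def proj(c,P):
    r,t=ext(c); return cv2.projectPoints(np.array(P,float).reshape(-1,3),cv2.Rodrigues(r)[0],t,K(c),np.array(c['dist_coeffs'],float))[0].reshape(-1,2)
E
python3 - <<'E'
from h import *
for n in ['scene','side','wrist']:
    c=cap(n,n+'1'); r,t=ext(c); print(n,c['vfov'],c['dist_coeffs'],-r.T@t,r[2])
print(robot.state())
E
```

```text
scene 56.58167894289157 [-0.10584419  0.          0.          0.          0.        ] [-0.1195652   0.54099245  0.6072684 ] [ 0.6368943  -0.60256781 -0.48091339]
side 50.035926026724376 [0.05132639 0.         0.         0.         0.        ] [ 0.23316259 -1.10416475  0.76607534] [ 0.23103981  0.82359325 -0.51799108]
wrist 62.100660960399956 [0.01496807 0.         0.         0.         0.        ] [ 0.23608931 -0.60926122  0.3842191 ] [-0.23439429 -0.06275615 -0.9701139 ]
{'time': 0.15, 'qpos': array([ 1.20282921,  0.33378385,  0.03990004,  1.4660331 , -0.01341276,
        1.34327982, -0.05849111]), 'qd': array([-5.82504132e-05, -2.15954111e-03, -4.08762665e-04, -2.24276754e-03,
        4.16837143e-04, -9.72382842e-04, -1.21481537e-03]), 'joint_efforts': array([ 2.50316567e-03, -6.56839442e+01,  1.33708846e+00, -4.04110551e+01,
       -5.94466156e-02,  4.16975340e-02,  8.90951560e-05]), 'tool_pos': array([ 0.17248768, -0.62636123,  0.23885829]), 'eef_rot': array([ 9.90986124e-01,  1.33963129e-01, -1.21393051e-04, -6.06904784e-04]), 'wrist_force': array([-0.185792  ,  0.17569064,  0.10981551]), 'ft_torque': array([-0.03933577, -0.01402875,  0.01382606]), 'gripper_force': 0.0, 'finger_gap': 0.08705399219999578}
```

View pics/scene1.png

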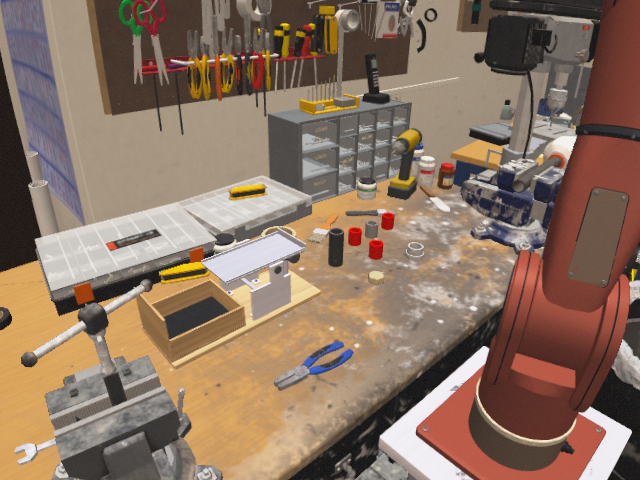

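View pics/side1.png

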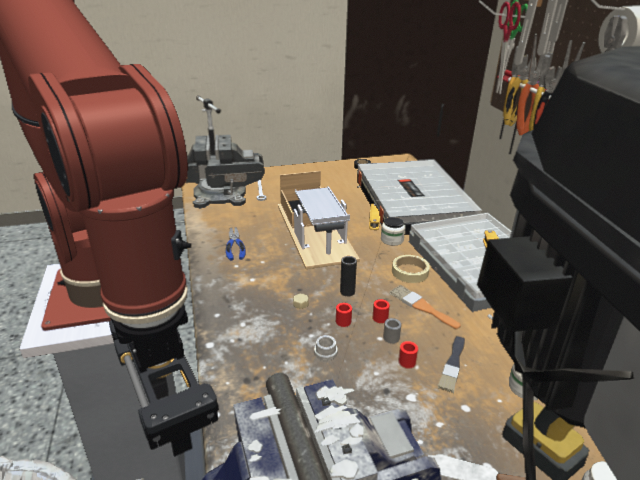

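The side view shows four sleeve-shaped candidates: red at (344,315), (381,311) and (408,354), and grey at (392,331). The grey one appears at (371,229) in the scene view, and it's the only one that fits "dark grey, no flange". The tray is at (255,255) in the scene view, with the box at (195,315). I'll confirm with an enlarged crop.

```bash
python3 - <<'E'
from h import *
s=load('side1')['image'][:,:,::-1]; a=load('scene1')['image'][:,:,::-1]
A=cv2.resize(s[170:370,270:430],None,fx=3,fy=3,interpolation=2)[:600]
B=cv2.resize(a[200:350,180:320],None,fx=2,fy=2,interpolation=2)
C=cv2.resize(a[200:300,320:430],None,fx=2.5,fy=2.5,interpolation=2)
o=np.zeros((600,770,3),np.uint8); o[:600,:480]=A; o[:300,485:765]=B; o[310:560,485:760]=C
cv2.imwrite('pics/crop1.png',o)
c=load('side1'); d=load('scene1')
print('grey side mid/top', at(c,(392,331),.021), 'scene',at(d,(371,229),.021))
for n,p,q,z in [('r1',(344,315),(376,248),.021),('r2',(381,311),(355,236),.021),('r3',(408,354),(388,220),.021),('pipe',(348,276),(336,246),.05),('nut',(301,299),(376,277),.01),('fl',(326,346),(415,249),.01)]: print(n,at(c,p,z),at(d,q,z))
E
```

```text
grey side mid/top [ 0.61275777 -0.32748669  0.021     ] scene [ 0.61533783 -0.32354795  0.021     ]
r1 [ 0.52802537 -0.25130487  0.021     ] [ 0.53314105 -0.25341984  0.021     ]
r2 [ 0.61387739 -0.2582472   0.021     ] [ 0.61547056 -0.25828058  0.021     ]
r3 [ 0.61824278 -0.40061747  0.021     ] [ 0.62199673 -0.40576519  0.021     ]
pipe [ 0.56909704 -0.1482077   0.05      ] [ 0.57300061 -0.14403705  0.05      ]
nut [ 0.45079602 -0.15761149  0.01      ] [ 0.45105752 -0.16349384  0.01      ]
fl [ 0.46541819 -0.32603412  0.01      ] [ 0.47314982 -0.34559302  0.01      ]
```

View pics/crop1.png

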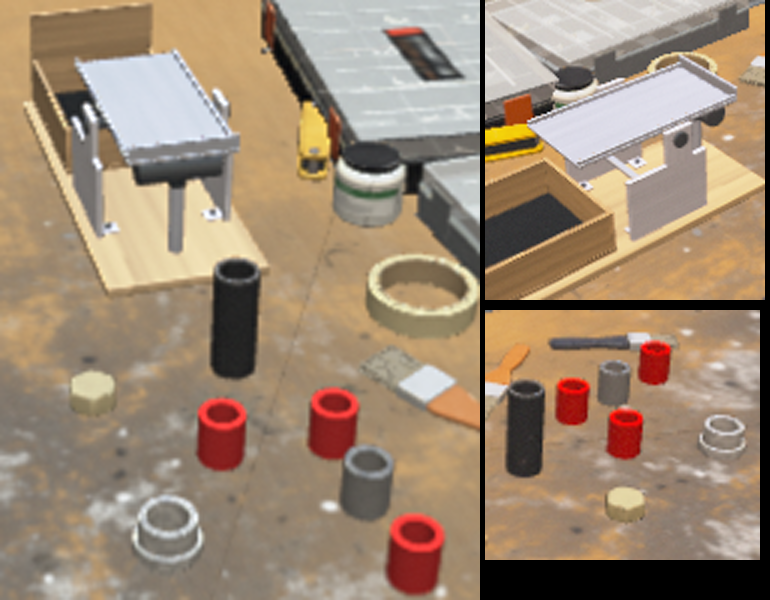

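The crop confirms it: the only grey plain sleeve is at (367,480) in the left panel. The three others are red, and the flanged one is light with a rim. Next I'll measure the tray from its corners.

```bash
python3 - <<'E'
from h import *
c=load('side1'); d=load('scene1')
z=.124
for n,p in [('boxR',(201.5,260)),('boxL',(227.5,282.5)),('pivL',(306.5,248.5)),('pivR',(279,230))]: print('sc',n,at(d,p,z)[:2].round(4))
for n,p in [('boxL',(296,190.7)),('boxR',(320.7,186.7)),('pivL',(314,221.7)),('pivR',(349.3,215))]: print('side',n,at(c,p,z)[:2].round(4))
# box rim near corner scene (615,240 in crop) etc
print('rim near-tray corner L',at(d,(180+(615-485)/2,200+213/2),.062)[:2], 'side stand corner',at(c,(270+110/3,170+290/3),.0)[:2],at(c,(270+267/3,170+265/3),.0)[:2])
print(R.from_quat(robot.state()['eef_rot']).as_matrix().round(3))
E
```

```text
sc boxR [0.6169 0.1988]
sc boxL [0.5126 0.2008]
sc pivL [0.5141 0.0031]
sc pivR [ 0.6202 -0.0031]
side boxL [0.5178 0.1875]
side boxR [0.593  0.1967]
side pivL [0.5227 0.0014]
side pivR [0.6212 0.0142]
rim near-tray corner L [0.49938224 0.17497278] side stand corner [ 0.49955771 -0.01472039] [ 0.64661481 -0.0099348 ]
[[ 0.964  0.266 -0.   ]
 [ 0.266 -0.964  0.001]
 [-0.    -0.001 -1.   ]]
```

```bash
python3 - <<'E'
from h import *
c=load('side1'); d=load('scene1')
def tri(p,q):
    o1,d1=ray(c,p);o2,d2=ray(d,q); s=np.linalg.lstsq(np.c_[d1,-d2],o2-o1,rcond=None)[0]
    return (o1+d1*s[0]).round(3),(o2+d2*s[1]).round(3)
print('vise',tri((330,430),(500,195)),at(d,(470,200),.1),at(c,(250,400),.1),at(c,(390,400),.1))
print('press',tri((530,300),(500,50)), 'chuck/yellow',tri((550,430),(405,170)))
print(proj(load('wrist1'),[[.614,-.3255,.02]]))
for t in np.linspace(0,1,5):
  print(proj(d,[[.173+.441*t,-.627+.302*t,.24]]),proj(c,[[.173+.441*t,-.627+.302*t,.24]]))
E
```

```text
vise (array([ 0.388, -0.616,  0.123]), array([ 0.39 , -0.615,  0.124])) [ 0.45432276 -0.56473841  0.1       ] [ 0.28332375 -0.50939254  0.1       ] [ 0.50579683 -0.56653921  0.1       ]
press (array([ 0.529, -0.782,  0.466]), array([ 0.55 , -0.773,  0.496])) chuck/yellow (array([ 0.749, -0.659,  0.067]), array([ 0.764, -0.654,  0.081]))
[[  19.19806543 -652.7967048 ]]
[[588.83281908 178.72604376]] [[169.52576018 411.69993696]]
[[535.13861051 172.25259035]] [[248.91584762 354.18151484]]
[[481.61098306 166.16357494]] [[310.73170451 309.5518353 ]]
[[428.93085554 160.48076588]] [[360.52876487 273.70207509]]
[[377.61914254 155.21589603]] [[401.66851017 244.15426884]]
```

View pics/wrist1.png

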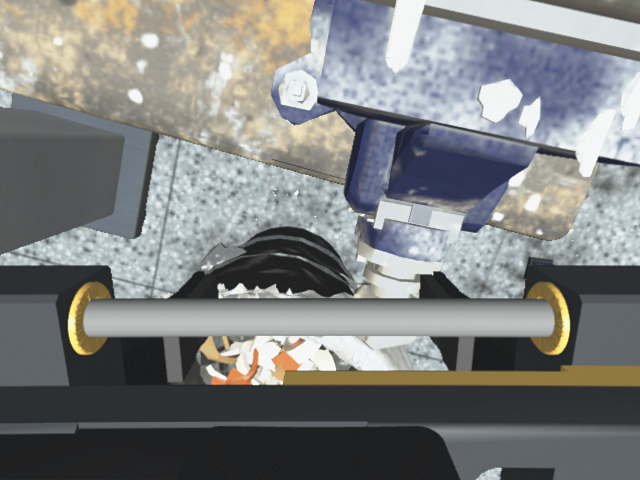

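The wrist view shows the blue vise just below the path, across the top of the picture around (450,130), so I'll swing away from it and rise first.

>>> carry_out(
  motion=[
    {"dx":0.61,"dy":-0.71,"dz":-0.15,"gripper":1},
    {"dx":0.61,"dy":-0.71,"dz":-0.15,"gripper":1},
    {"dx":0.61,"dy":-0.71,"dz":-0.15,"gripper":1},
    {"dx":0.61,"dy":-0.71,"dz":-0.15,"gripper":1},
    {"gripper":1},
  ],
)

```text
schema error: expected keys dx, dy, dz, rx, ry, rz, gripper
```

>>> carry_out(
  motion=[
    {"dx":0.95,"dy":-0.07,"gripper":1},
    {"dx":0.95,"dy":-0.07,"gripper":1},
    {"dx":0.95,"dy":-0.07,"gripper":1},
    {"dx":0.95,"dy":-0.07,"gripper":1},
    {"dx":0.95,"dy":-0.07,"gripper":1},
    {"dx":0.95,"dy":-0.07,"gripper":1},
    {"dx":0.95,"dy":-0.07,"gripper":1},
    {"gripper":1},
  ],
)

```text
schema error: expected keys dx, dy, dz, rx, ry, rz, gripper
```

>>> carry_out(
  motion=[
    {"rz":-1,"gripper":1},
    {"rz":-1,"gripper":1},
    {"rz":-1,"gripper":1},
    {"rz":-1,"gripper":1},
    {"rz":-1,"gripper":1},
    {"rz":-1,"gripper":1},
    {"rz":-1,"gripper":1},
    {"rz":-1,"gripper":1},
  ],
)

```text
schema error: expected keys dx, dy, dz, rx, ry, rz, gripper
```

>>> carry_out(
  motion=[
    {"rz":-0.7,"gripper":1},
    {"gripper":1},
    {"gripper":1},
  ],
)

```text
schema error: expected keys dx, dy, dz, rx, ry, rz, gripper
```

All seven keys are required in every row.

>>> carry_out(
  motion=[
    {"dx":0.61,"dy":-0.71,"dz":-0.15,"rx":0,"ry":0,"rz":0,"gripper":1},
    {"dx":0.61,"dy":-0.71,"dz":-0.15,"rx":0,"ry":0,"rz":0,"gripper":1},
    {"dx":0.61,"dy":-0.71,"dz":-0.15,"rx":0,"ry":0,"rz":0,"gripper":1},
    {"dx":0.61,"dy":-0.71,"dz":-0.15,"rx":0,"ry":0,"rz":0,"gripper":1},
    {"dx":0,"dy":0,"dz":0,"rx":0,"ry":0,"rz":0,"gripper":1},
  ],
)

```text
time: 0.78
tool_pos: [0.2549, -0.4547, 0.2705]
eef_rot: [0.991, 0.137, 0.001, 0.0]
wrist_force: [-0.3, -0.4, 0.9]
finger_gap: 0.0868
gripper_force: 0.0
```

>>> carry_out(
  motion=[
    {"dx":0.95,"dy":-0.07,"dz":0,"rx":0,"ry":0,"rz":0,"gripper":1},
    {"dx":0.95,"dy":-0.07,"dz":0,"rx":0,"ry":0,"rz":0,"gripper":1},
    {"dx":0.95,"dy":-0.07,"dz":0,"rx":0,"ry":0,"rz":0,"gripper":1},
    {"dx":0.95,"dy":-0.07,"dz":0,"rx":0,"ry":0,"rz":0,"gripper":1},
    {"dx":0.95,"dy":-0.07,"dz":0,"rx":0,"ry":0,"rz":0,"gripper":1},
    {"dx":0.95,"dy":-0.07,"dz":0,"rx":0,"ry":0,"rz":0,"gripper":1},
    {"dx":0.95,"dy":-0.07,"dz":0,"rx":0,"ry":0,"rz":0,"gripper":1},
    {"dx":0,"dy":0,"dz":0,"rx":0,"ry":0,"rz":0,"gripper":1},
  ],
)

```text
time: 1.78
tool_pos: [0.5696, -0.3429, 0.2678]
eef_rot: [0.991, 0.136, 0.0, -0.001]
wrist_force: [-1.2, 0.7, -0.6]
finger_gap: 0.0869
gripper_force: 0.0
```

>>> carry_out(
  motion=[
    {"dx":0,"dy":0,"dz":0,"rx":0,"ry":0,"rz":-1,"gripper":1},
    {"dx":0,"dy":0,"dz":0,"rx":0,"ry":0,"rz":-1,"gripper":1},
    {"dx":0,"dy":0,"dz":0,"rx":0,"ry":0,"rz":-1,"gripper":1},
    {"dx":0,"dy":0,"dz":0,"rx":0,"ry":0,"rz":-1,"gripper":1},
    {"dx":0,"dy":0,"dz":0,"rx":0,"ry":0,"rz":-1,"gripper":1},
    {"dx":0,"dy":0,"dz":0,"rx":0,"ry":0,"rz":-1,"gripper":1},
    {"dx":0,"dy":0,"dz":0,"rx":0,"ry":0,"rz":-1,"gripper":1},
    {"dx":0,"dy":0,"dz":0,"rx":0,"ry":0,"rz":-1,"gripper":1},
  ],
)

```text
time: 2.78
tool_pos: [0.5654, -0.3472, 0.269]
eef_rot: [0.741, 0.671, -0.001, -0.0]
wrist_force: [0.9, -0.1, -0.9]
finger_gap: 0.0872
gripper_force: 0.0
```

>>> carry_out(
  motion=[
    {"dx":0,"dy":0,"dz":0,"rx":0,"ry":0,"rz":-0.7,"gripper":1},
    {"dx":0,"dy":0,"dz":0,"rx":0,"ry":0,"rz":0,"gripper":1},
    {"dx":0,"dy":0,"dz":0,"rx":0,"ry":0,"rz":0,"gripper":1},
  ],
)

```text
time: 3.15
tool_pos: [0.566, -0.3463, 0.2693]
eef_rot: [0.707, 0.707, -0.0, -0.0]
wrist_force: [0.1, -0.3, 0.3]
finger_gap: 0.0867
gripper_force: 0.0
```

```bash
python3 - <<'E'
from h import *
c=cap('wrist','wrist2'); print(c['s']['tool_pos'],R.from_quat(c['s']['eef_rot']).as_matrix().round(3),proj(c,[[.614,-.3255,.0],[.614,-.3255,.042]]))
E
```

```text
[ 0.56601728 -0.3462583   0.26931401] [[ 0.001  1.    -0.   ]
 [ 1.    -0.001 -0.   ]
 [-0.    -0.    -1.   ]] [[364.93786356 183.52076967]
 [369.98644912 188.38845348]]
```

View pics/wrist2.png

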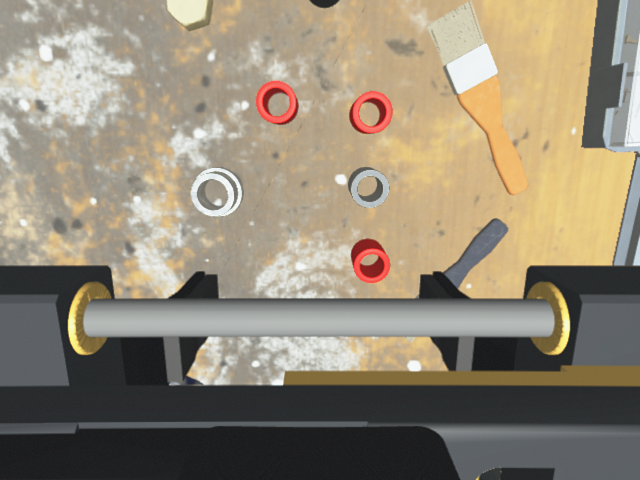

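The wrist view shows the grey sleeve's rim centred at (370,188), which matches the prediction, so (0.614, -0.3255) holds. I'll descend straddling it along world x.

>>> carry_out(
  motion=[
    {"dx":0.42,"dy":0.96,"dz":0,"rx":0,"ry":0,"rz":0,"gripper":1},
    {"dx":0,"dy":0,"dz":0.9,"rx":0,"ry":0,"rz":0,"gripper":1},
    {"dx":0,"dy":0,"dz":0.9,"rx":0,"ry":0,"rz":0,"gripper":1},
    {"dx":0,"dy":0,"dz":0.9,"rx":0,"ry":0,"rz":0,"gripper":1},
    {"dx":0,"dy":0,"dz":0,"rx":0,"ry":0,"rz":0,"gripper":1},
    {"dx":0,"dy":0,"dz":0,"rx":0,"ry":0,"rz":0,"gripper":1},
  ],
)

```text
time: 3.95
tool_pos: [0.6154, -0.3247, 0.1366]
eef_rot: [0.706, 0.708, 0.0, 0.001]
wrist_force: [0.1, -0.6, 0.9]
finger_gap: 0.0865
gripper_force: 0.0
```

>>> carry_out(
  motion=[
    {"dx":0,"dy":0,"dz":0.8,"rx":0,"ry":0,"rz":0,"gripper":1},
    {"dx":0,"dy":0,"dz":0.8,"rx":0,"ry":0,"rz":0,"gripper":1},
    {"dx":0,"dy":0,"dz":0.57,"rx":0,"ry":0,"rz":0,"gripper":1},
    {"dx":0,"dy":0,"dz":0,"rx":0,"ry":0,"rz":0,"gripper":1},
    {"dx":0,"dy":0,"dz":0,"rx":0,"ry":0,"rz":0,"gripper":1},
  ],
)

```text
time: 4.58
tool_pos: [0.6162, -0.325, 0.0291]
eef_rot: [0.706, 0.708, 0.001, 0.002]
wrist_force: [0.3, 0.6, 0.3]
finger_gap: 0.0872
gripper_force: 0.0
```

>>> carry_out(
  motion=[
    {"dx":0,"dy":0,"dz":0,"rx":0,"ry":0,"rz":0,"gripper":0.2},
    {"dx":0,"dy":0,"dz":0,"rx":0,"ry":0,"rz":0,"gripper":0.2},
    {"dx":0,"dy":0,"dz":0,"rx":0,"ry":0,"rz":0,"gripper":0.2},
    {"dx":0,"dy":0,"dz":0,"rx":0,"ry":0,"rz":0,"gripper":0.2},
    {"dx":0,"dy":0,"dz":0,"rx":0,"ry":0,"rz":0,"gripper":0.2},
    {"dx":0,"dy":0,"dz":0,"rx":0,"ry":0,"rz":0,"gripper":0.2},
  ],
  newtons=15,
)

```text
time: 5.32
tool_pos: [0.6145, -0.3243, 0.026]
eef_rot: [0.706, 0.708, -0.0, -0.0]
wrist_force: [1.4, 0.4, -0.2]
finger_gap: 0.035
gripper_force: 14.5
```

>>> carry_out(
  motion=[
    {"dx":0,"dy":0,"dz":-0.5,"rx":0,"ry":0,"rz":0,"gripper":0.2},
    {"dx":0,"dy":0,"dz":-0.9,"rx":0,"ry":0,"rz":0,"gripper":0.2},
    {"dx":0,"dy":0,"dz":-0.9,"rx":0,"ry":0,"rz":0,"gripper":0.2},
    {"dx":0,"dy":0,"dz":-0.9,"rx":0,"ry":0,"rz":0,"gripper":0.2},
    {"dx":0,"dy":0,"dz":-0.9,"rx":0,"ry":0,"rz":0,"gripper":0.2},
    {"dx":0,"dy":0,"dz":-0.7,"rx":0,"ry":0,"rz":0,"gripper":0.2},
    {"dx":0,"dy":0,"dz":0,"rx":0,"ry":0,"rz":0,"gripper":0.2},
  ],
)

```text
time: 6.2
tool_pos: [0.6157, -0.3245, 0.2695]
eef_rot: [0.706, 0.708, 0.001, 0.002]
wrist_force: [0.4, 0.2, -2.2]
finger_gap: 0.0353
gripper_force: 15.0
```

>>> carry_out(
  motion=[
    {"dx":0.8,"dy":-0.1,"dz":0,"rx":0,"ry":0,"rz":0,"gripper":0.2},
    {"dx":0.8,"dy":-0.1,"dz":0,"rx":0,"ry":0,"rz":0,"gripper":0.2},
    {"dx":0.8,"dy":-0.1,"dz":0,"rx":0,"ry":0,"rz":0,"gripper":0.2},
    {"dx":0.8,"dy":-0.1,"dz":0,"rx":0,"ry":0,"rz":0,"gripper":0.2},
    {"dx":0.8,"dy":-0.1,"dz":0,"rx":0,"ry":0,"rz":0,"gripper":0.2},
    {"dx":0.8,"dy":-0.1,"dz":0,"rx":0,"ry":0,"rz":0,"gripper":0.2},
    {"dx":0.8,"dy":-0.1,"dz":0,"rx":0,"ry":0,"rz":0,"gripper":0.2},
    {"dx":0.8,"dy":-0.1,"dz":0,"rx":0,"ry":0,"rz":0,"gripper":0.2},
  ],
)

```text
time: 7.2
tool_pos: [0.5726, -0.0033, 0.2647]
eef_rot: [0.706, 0.708, -0.001, -0.001]
wrist_force: [1.0, 0.2, -1.5]
finger_gap: 0.0349
gripper_force: 15.0
```

>>> carry_out(
  motion=[
    {"dx":0,"dy":0,"dz":0,"rx":0,"ry":0,"rz":0,"gripper":0.2},
    {"dx":0,"dy":0,"dz":0,"rx":0,"ry":0,"rz":0,"gripper":0.2},
  ],
)

```text
time: 7.45
tool_pos: [0.5732, -0.0052, 0.2651]
eef_rot: [0.706, 0.708, -0.001, -0.0]
wrist_force: [-0.1, -1.1, -1.5]
finger_gap: 0.0349
gripper_force: 15.0
```

```bash
python3 - <<'E'
from h import *
c=cap('wrist','wrist3'); print(c['s']['tool_pos'],R.from_quat(c['s']['eef_rot']).as_matrix().round(3),proj(c,[[.566,.146,.12],[.52,.196,.125],[.612,.196,.125]]))
E
```

```text
[ 0.57320042 -0.00517724  0.26507304] [[-0.003  1.    -0.001]
 [ 1.     0.003 -0.   ]
 [-0.    -0.001 -1.   ]] [[308.26198911   2.98171175]
 [231.73731049 -92.99617545]
 [383.5761605  -92.67766188]]
```

View pics/wrist3.png

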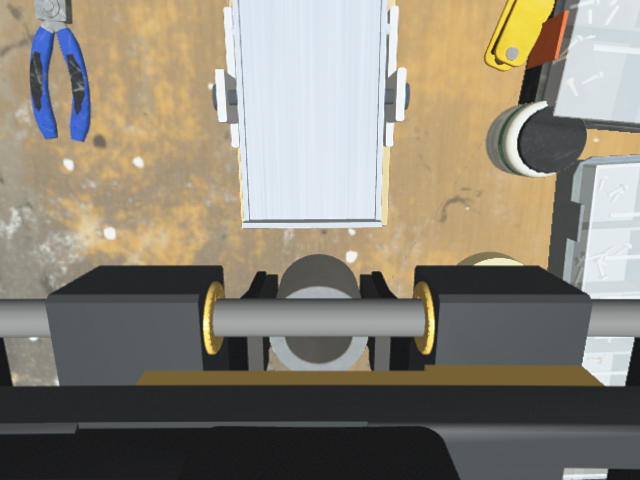

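The view from over the tray shows the axle ends at (225,97) and (402,95), and the near end of the floor between (250,219) and (380,219). The coupling is held upright at (320,300).

```bash
python3 - <<'E'
from h import *
c=load('wrist3')
for p in [(225,97),(402,95)]: print('axle',[at(c,p,z)[:2].round(4) for z in (.1,.11,.12)])
for p in [(250,219),(380,219),(237,2),(387,2)]: print('floor',at(c,p,.12)[:2].round(4))
E
```

```text
axle [array([0.5039, 0.09  ]), array([0.5062, 0.0891]), array([0.5084, 0.0881])]
axle [array([0.6341, 0.0917]), array([0.6321, 0.0906]), array([0.6302, 0.0896])]
floor [0.5221 0.0026]
floor [0.6186 0.0029]
floor [0.5196 0.1464]
floor [0.6172 0.1466]
```

>>> carry_out(
  motion=[
    {"dx":0.77,"dy":-0.02,"dz":0,"rx":0,"ry":0,"rz":0,"gripper":0.2},
    {"dx":0.77,"dy":-0.02,"dz":0,"rx":0,"ry":0,"rz":0,"gripper":0.2},
    {"dx":0.77,"dy":-0.02,"dz":0,"rx":0,"ry":0,"rz":0,"gripper":0.2},
    {"dx":0.77,"dy":-0.02,"dz":0,"rx":0,"ry":0,"rz":0,"gripper":0.2},
    {"dx":0,"dy":0,"dz":0.5,"rx":0,"ry":0,"rz":0,"gripper":0.2},
    {"dx":0,"dy":0,"dz":0.7,"rx":0,"ry":0,"rz":0,"gripper":0.2},
    {"dx":0,"dy":0,"dz":0.7,"rx":0,"ry":0,"rz":0,"gripper":0.2},
    {"dx":0,"dy":0,"dz":0,"rx":0,"ry":0,"rz":0,"gripper":0.2},
  ],
)

```text
time: 8.5
tool_pos: [0.5679, 0.1475, 0.1682]
eef_rot: [0.707, 0.707, -0.002, -0.001]
wrist_force: [0.1, 0.2, -0.4]
finger_gap: 0.0353
gripper_force: 15.0
```

>>> carry_out(
  motion=[
    {"dx":0,"dy":0,"dz":0,"rx":0,"ry":0,"rz":0,"gripper":0.2},
    {"dx":0,"dy":0,"dz":0,"rx":0,"ry":0,"rz":0,"gripper":0.2},
  ],
)

```text
time: 8.75
tool_pos: [0.5701, 0.1496, 0.1728]
eef_rot: [0.706, 0.708, 0.001, 0.001]
wrist_force: [-0.5, -0.0, -1.3]
finger_gap: 0.0351
gripper_force: 15.0
```

```bash
python3 - <<'E'
from h import *
a=cap('scene','scene2')['image'][:,:,::-1]; b=cap('side','side2')['image'][:,:,::-1]
print(robot.state()['tool_pos'],robot.state()['wrist_force'])
A=cv2.resize(a[180:330,140:330],None,fx=3,fy=3,interpolation=2); B=cv2.resize(b[150:300,250:380],None,fx=1.5,fy=1.5,interpolation=2)
o=np.zeros((450,770,3),np.uint8); o[:,:570]=A; o[:225,572:767]=B; cv2.imwrite('pics/crop2.png',o)
E
```

```text
[0.56976573 0.14970172 0.17234777] [-0.23364692 -0.08527227 -1.02987831]
```

View pics/crop2.png

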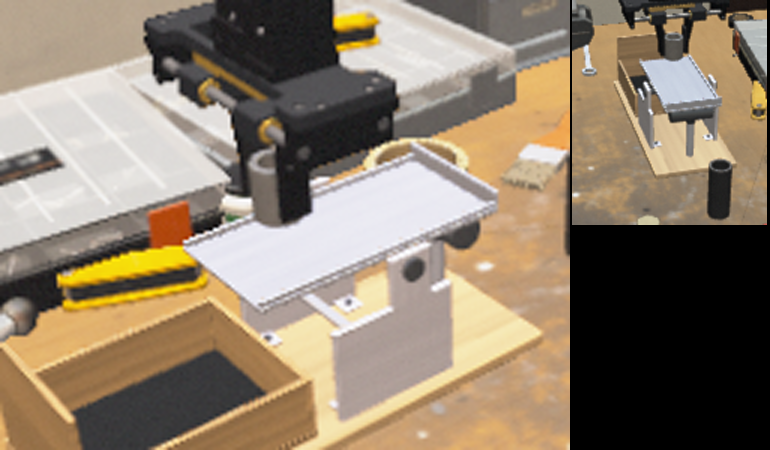

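The coupling is upright at (270,190) in the crop, over the box-side half of the tray and about 25 mm above the floor. I'll lower it in small steps.

>>> carry_out(
  motion=[
    {"dx":0,"dy":0,"dz":0.22,"rx":0,"ry":0,"rz":0,"gripper":0.2},
    {"dx":0,"dy":0,"dz":0.22,"rx":0,"ry":0,"rz":0,"gripper":0.2},
    {"dx":0,"dy":0,"dz":0,"rx":0,"ry":0,"rz":0,"gripper":0.2},
    {"dx":0,"dy":0,"dz":0,"rx":0,"ry":0,"rz":0,"gripper":0.2},
  ],
)

```text
time: 9.35
tool_pos: [0.5691, 0.1497, 0.149]
eef_rot: [0.706, 0.708, -0.0, -0.0]
wrist_force: [0.9, 0.1, -0.5]
finger_gap: 0.0351
gripper_force: 15.0
```

```bash
python3 - <<'E'
from h import *
a=cap('scene','scene3')['image'][:,:,::-1]
s=robot.state();print(s['tool_pos'],s['wrist_force'])
cv2.imwrite('pics/crop3.png',cv2.resize(a[200:300,190:320],None,fx=5,fy=5,interpolation=2))
E
```

```text
[0.56919514 0.14971716 0.14920774] [ 0.02285874 -0.44678369 -1.36498607]
```

View pics/crop3.png

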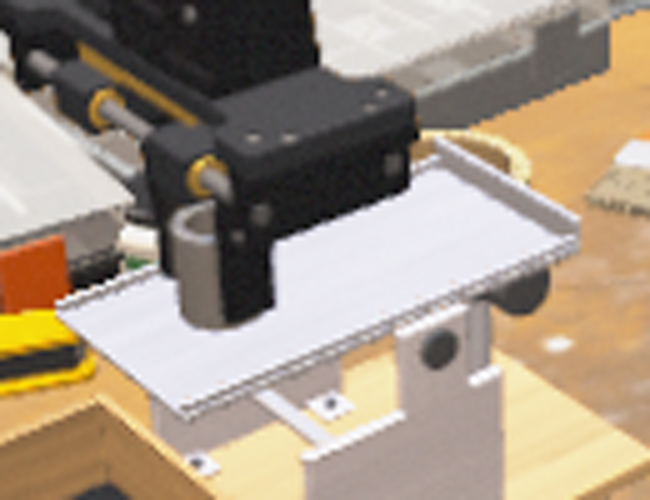

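The tray is still level and the coupling's foot, at (215,322) in the crop, is 2–3 mm above the floor. I'll lower the last 3 mm, settle and release.

>>> carry_out(
  motion=[
    {"dx":0,"dy":0,"dz":0.03,"rx":0,"ry":0,"rz":0,"gripper":0.2},
    {"dx":0,"dy":0,"dz":0.03,"rx":0,"ry":0,"rz":0,"gripper":0.2},
    {"dx":0,"dy":0,"dz":0,"rx":0,"ry":0,"rz":0,"gripper":0.2},
    {"dx":0,"dy":0,"dz":0,"rx":0,"ry":0,"rz":0,"gripper":0.2},
  ],
)

```text
time: 9.9
tool_pos: [0.5691, 0.1496, 0.1461]
eef_rot: [0.706, 0.708, 0.0, -0.0]
wrist_force: [0.5, 0.0, -2.0]
finger_gap: 0.0351
gripper_force: 15.0
```

>>> carry_out(
  motion=[
    {"dx":0,"dy":0,"dz":0,"rx":0,"ry":0,"rz":0,"gripper":1},
    {"dx":0,"dy":0,"dz":0,"rx":0,"ry":0,"rz":0,"gripper":1},
    {"dx":0,"dy":0,"dz":0,"rx":0,"ry":0,"rz":0,"gripper":1},
    {"dx":0,"dy":0,"dz":0,"rx":0,"ry":0,"rz":0,"gripper":1},
    {"dx":0,"dy":0,"dz":0,"rx":0,"ry":0,"rz":0,"gripper":1},
    {"dx":0,"dy":0,"dz":0,"rx":0,"ry":0,"rz":0,"gripper":1},
    {"dx":0,"dy":0,"dz":0,"rx":0,"ry":0,"rz":0,"gripper":1},
    {"dx":0,"dy":0,"dz":0,"rx":0,"ry":0,"rz":0,"gripper":1},
  ],
)

```text
time: 10.9
tool_pos: [0.5691, 0.1496, 0.1461]
eef_rot: [0.706, 0.708, 0.0, 0.0]
wrist_force: [0.4, -0.1, -0.8]
finger_gap: 0.0868
gripper_force: 0.0
```

>>> carry_out(
  motion=[
    {"dx":0,"dy":0,"dz":-0.5,"rx":0,"ry":0,"rz":0,"gripper":1},
    {"dx":0,"dy":0,"dz":-0.9,"rx":0,"ry":0,"rz":0,"gripper":1},
    {"dx":0,"dy":0,"dz":-0.9,"rx":0,"ry":0,"rz":0,"gripper":1},
    {"dx":0,"dy":0,"dz":0,"rx":0,"ry":0,"rz":0,"gripper":1},
    {"dx":0,"dy":0,"dz":0,"rx":0,"ry":0,"rz":0,"gripper":1},
    {"dx":0,"dy":0,"dz":0,"rx":0,"ry":0,"rz":0,"gripper":1},
  ],
)

```text
time: 11.65
tool_pos: [0.5686, 0.1493, 0.2597]
eef_rot: [0.706, 0.708, -0.001, -0.001]
wrist_force: [-0.2, 0.2, -0.4]
finger_gap: 0.0867
gripper_force: 0.0
```

```bash
python3 - <<'E'
from h import *
cap('scene','scene4'); s=robot.state();print(s['time'],s['tool_pos'],s['wrist_force'])
E
```

```text
11.7 [0.56861    0.14931584 0.25979379] [ 0.36014777 -0.1127184  -0.72319509]
```

View pics/scene4.png

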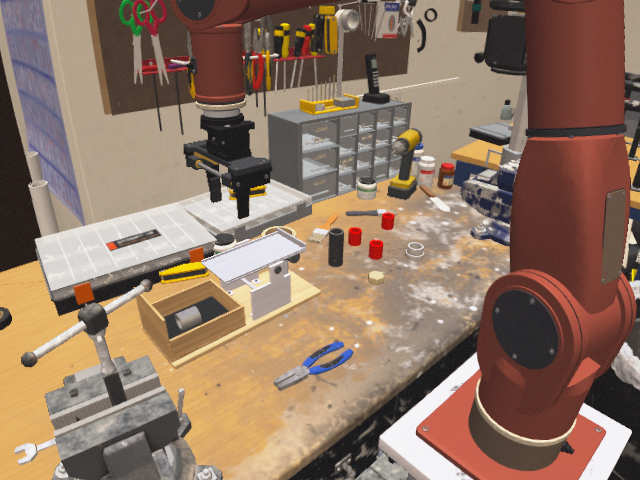

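The coupling lies in the box at (187,317), the tray is back level at (255,255), and the bystanders haven't moved. I'll let it settle and hand in.

>>> carry_out(
  motion=[
    {"dx":0,"dy":0,"dz":0,"rx":0,"ry":0,"rz":0,"gripper":1},
    {"dx":0,"dy":0,"dz":0,"rx":0,"ry":0,"rz":0,"gripper":1},
    {"dx":0,"dy":0,"dz":0,"rx":0,"ry":0,"rz":0,"gripper":1},
    {"dx":0,"dy":0,"dz":0,"rx":0,"ry":0,"rz":0,"gripper":1},
    {"dx":0,"dy":0,"dz":0,"rx":0,"ry":0,"rz":0,"gripper":1},
    {"dx":0,"dy":0,"dz":0,"rx":0,"ry":0,"rz":0,"gripper":1},
    {"dx":0,"dy":0,"dz":0,"rx":0,"ry":0,"rz":0,"gripper":1},
    {"dx":0,"dy":0,"dz":0,"rx":0,"ry":0,"rz":0,"gripper":1},
  ],
)

```text
time: 12.7
tool_pos: [0.5691, 0.1496, 0.2611]
eef_rot: [0.706, 0.708, -0.0, -0.0]
wrist_force: [0.2, 0.1, -0.2]
finger_gap: 0.087
gripper_force: 0.0
```

```bash
python3 - <<'E'
from h import *
a=load('scene4')['image'].astype(int); b=cap('scene','scene5')['image'].astype(int)
print(abs(a-b)[270:350,140:250].max(), abs(a-b)[230:300,200:310].max())
c=cap('scene','scene6')['image'].astype(int); print(abs(c-b)[270:350,140:250].max())
print(robot.hand_in())
E
```

```text
20 10
19
the job is handed in; nothing more can be done
None
```

The grey plain coupling tipped the tray and slid into the box, where it lies; the tray is back level, the bystanders look unmoved, and I handed the job in at about 13 s, though the hand-in returned no verdict.

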